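Slide the heavy glaze crate onto its green outline

TASK

Slide the heavy glaze crate across the table into the green tape outline by pushing low on its brown wooden plinth with the fingers, so that it slides flat and does not tip; its base may stand on the tape but not reach past the tape's outer edge. Do not grip, lift or push on the upper part or the carrying bar, and leave the bowl, bottles and cup where they are.

Things in the scene. Friction and masses are not known exactly. Their poses are not given: they have to be found in the camera images.
- crate: heavy glaze crate (1.1 to 1.9 kg, slides on the table with a rub of very roughly 6 to 20 N and stops dead when no longer pushed): a brown wooden plinth 160 mm (its x) by 90 mm (its y) and 45 mm high, flat on the table, with the carrier on top; 200 mm tall in all. Origin: centre of the plinth's underside, on the table; z up. Its long faces (normals +y and -y) are the ones to push. Pushed more than about 45 mm up it may tip over
- carrier: the upper part of the crate, one rigid piece with it: a green box with white panels, 136 mm (x) by 66 mm (y), from 45 to 145 mm above the table, set 12 mm back from the plinth's edges all round, with three bottle tops showing and a round wooden carrying bar 18 mm thick along x, centred 190 mm above the table, between two uprights. Origin: centre of its underside, axes as the crate's
- green_outline: rectangle of green tape on the table, no thickness: outer edge 196 mm (its x) by 126 mm (its y), tape 12 mm wide. Origin: its centre; z up. The crate fits in it with its long sides along the outline's long sides, 18 mm to spare all round to the tape's outer edge; either way round is right. It lies to the robot's left or right of the crate
- red_outline: the same rectangle in red tape, on the other side of the crate; not used
- crate_corner0 (a point): bottom corner of the plinth on the crate's +x +y side, at table height
- crate_corner1 (a point): bottom corner of the plinth on the crate's +x -y side, at table height
- crate_corner2 (a point): bottom corner of the plinth on the crate's -x -y side, at table height
- crate_corner3 (a point): bottom corner of the plinth on the crate's -x +y side, at table height
- dish: small white bowl, 80 mm across and 32 mm high, standing in the red outline; origin: centre of its underside. To be left alone
- amber_bottle: yellow bottle, 48 mm across, 130 mm tall, on the far side of the table; origin: centre of its underside. To be left alone
- brown_bottle: brown bottle, 48 mm across, 130 mm tall, on the far side of the table; origin: centre of its underside. To be left alone
- cup: white cup, 68 mm across, 85 mm tall, on the far side of the table; origin: centre of its underside. To be left alone
There are look-alikes about, which are no part of the job. There is more than one size of the crate; the one meant has the size given above.

How it is judged (in metres and radians):
At the end, for the whole second after the job is handed in: all four bottom corners of the plinth lie within the outer edge of the green tape (196 by 126 mm), the crate stands flat (under 0.03 rad) and still on the table, and the bowl, bottles and cup are within 15 mm of where they were (x of crate_corner0 in the frame of green_outline between -0.098 and 0.098 m and y of crate_corner0 in the frame of green_outline between -0.063 and 0.063 m and x of crate_corner1 in the frame of green_outline between -0.098 and 0.098 m and y of crate_corner1 in the frame of green_outline between -0.063 and 0.063 m and x of crate_corner2 in the frame of green_outline between -0.098 and 0.098 m and y of crate_corner2 in the frame of green_outline between -0.063 and 0.063 m and x of crate_corner3 in the frame of green_outline between -0.098 and 0.098 m and y of crate_corner3 in the frame of green_outline between -0.063 and 0.063 m and height (world z) of crate below 0.004 m and angle between crate's own z axis and vertical below 0.03 rad and linear speed of crate below 0.01 m/s and distance of each of dish, amber_bottle, brown_bottle, cup from where it was at the start of the episode below 0.015 m); the robot touches nothing.
It fails at once if the crate tips (more than 0.12 rad) (angle between crate's own z axis and vertical above 0.12 rad).
It fails at once if the crate is lifted (its base centre more than 10 mm off the table) (height (world z) of crate above 0.01 m).
It fails at once if the fingers push on or grip the upper part of the crate or its bar (more than 1.5 N) (contact force between the fingers and carrier above 1.5 N).
It fails at once if the bowl, a bottle or the cup is moved (more than 15 mm) or tipped (0.3 rad) (distance of any of dish, amber_bottle, brown_bottle, cup from where it was at the start of the episode above 0.015 m or angle between any of dish, amber_bottle, brown_bottle, cup's own z axis and vertical above 0.3 rad).
It also fails if it takes over 62 s, if anything falls off the work surface, if the arm or the gripper's body presses on something with over 40 N, if the wrist force passes 120 N, or if a joint passes its speed limit or range.

ROBOT

A 6-joint arm with a two-finger parallel gripper is mounted at the origin on the work surface. World frame = base frame: x ahead of the robot, y to its left, z up, the work surface at z = 0. Lengths are in mm, angles in rad, forces in N, time in s.
With the tool pointing down it reaches from about 300 to 775 mm from the base axis. Payload 14.6 kg.
Tool frame: the origin (TCP) lies between the finger pads; the fingertips stand 25 mm ahead of it and the grasp point (between the pads) lies 6 mm ahead of it; z points along the fingers, y is the line along which they close (so a half turn about z gives the same grasp; the last joint's range is limited). The gripper opens to 94 mm and grips with 3 to 60 N. Pads are 16 mm wide; open, the fingers measure 119 mm over their backs; the gripper's body (75 mm by 177 mm) begins 78 mm behind the grasp point.
Start: joints at [-1.327, 0.3, 1.521, -0, 1.321, -0.067], TCP at [168.194, -523.641, 230.446] pointing down, gripper open.
Joint ranges: [-3.03, 3.03], [-0.79, 2.21], [0.23, 2.52], [-1.04, 4.18], [0, 3.07], [-2.55, 2.55]. Speed limits (rad/s): [2.22, 2.22, 2.57, 3.14, 3.14, 3.14].

INTERFACE

Orientations are given as [roll, pitch, yaw] about the fixed x, y, z axes, in that order (R = Rz(yaw) Ry(pitch) Rx(roll)).
In Python, from cell import manip gives the robot as it stands. The module is installed in compiled form; this text tells all that it offers.
- The arm moves only by the tool step_arm, never from a script. Its argument "series" is one flat list of numbers, 5 for each row, row after row: the shift along the world's x, y, z in mm, then the turn about the world's z in rad, then the closure, from 0 (fully open) to 1 (shut). In form: [dx, dy, dz, spin, jaw, dx, dy, dz, spin, jaw, ...]. A call has 1 to 20 rows; each row shifts and turns the commanded pose from where the row before left it; what a row does not reach is not made up. A row lasts 1/8 s, in which the tool goes at most 62.5 mm and 10.7 degrees, less where a joint would pass 70% of its speed; a pose out of reach is approached as far as the arm can. A call is refused whole if a number of a shift passes 62.5 or a number of a turn 0.188, either way. A call with a gripper value outside its range is refused whole. The fingers move at their own pace and stop on an object; "squeeze" is the grip in N (left out, the last holds). Time passes only in rows, so rows that do not move let the fingers close. It gives the time, the measured TCP pose, the force, the opening and the grip force at its end, in the units of the state.
- manip.read_state(): the state, without advancing time (a new reading comes with each control period).
- manip.camera(name): name is "scene" or "top" or "wrist"; returns (picture, depth): 420x560x3 uint8, blue, green, red; 420x560 float32, mm along the optical axis (not along the pixel's ray), 0 where there is no reading.
- manip.camera_info(name): a dict with "fovy" (degrees; the focal length in pixels is half the picture's height over the tangent of half this angle, whatever the lens; pixels are square), "cx", "cy" (the principal point, pixels), "k1" (the pictures are not rectified: a ray, as slopes to the right and down, at radius r is drawn at 1 + k1 r^2 times it, then the intrinsics apply), "eye" and "orientation" of the camera in the world. Camera axes: x right, y down, z forward; pixel columns grow to the right and rows downward; lengths in mm; the calibration is good to about 2 mm. A picture is of the moment at which its call begins: read the wrist's pose just before it. camera_info takes no time and is no camera call; for the wrist camera it gives the pose at the moment of the call.
- manip.sign_off(): hands the job in; it is judged then, once.
The state is a dict: "clock": time; "joints": joint angles; "qd": joint speeds; "effort": joint torques, N m; "eef_pos": TCP position; "eef_rot": TCP orientation; "wrist_force": force on the tool from outside, world axes, zero at the start; "moment": the same for the moment, N m; "finger_gap": finger opening in mm; "finger_force": force on a finger pad.
Only numpy, scipy, OpenCV 4.12 (cv2) and the standard library are available. Lean on these libraries where they do the work, as an engineer would, in place of code of your own. Each camera call takes 0.05 s, during which the arm holds its last target. There are 200 camera calls.

## Working session

There is one attempt and no reset: what is moved stays moved. The work goes in short steps, Python scripts to look and compute and a tool call to move; the robot and the scene stay as the last step left them, time stands still between calls to the robot, and variables do not carry over. Pictures are saved under pics/ and viewed, at most 10 in all, crops included, and the job is handed in when it is done.

Besides the shell and the picture viewer there is one more tool, called after ">>>" by a JSON object that holds its "api" and its "payload", one argument or row to a line. step_arm: Moves the arm, as the interface text tells. Its arguments: {"type":"object","properties":{"series":{"type":"array"},"squeeze":{"type":"number"}},"required":["series"]}

```bash
mkdir -p pics; cat > h.py <<'E'
import numpy as np, cv2
from cell import manip
from scipy.spatial.transform import Rotation as R
def rot(o):
    o=np.array(o,float)
    return o if o.shape==(3,3) else R.from_euler('xyz',o).as_matrix()
def K(i):
    f=210/np.tan(np.radians(i['fovy'])/2); return f
def rays(i,uv):
    f=K(i); uv=np.asarray(uv,float).reshape(-1,2)
    d=(uv-[i['cx'],i['cy']])/f; s=d.copy()
    for _ in range(20): s=d/(1+i['k1']*(s**2).sum(1,keepdims=True))
    return np.c_[s,np.ones(len(s))]
def onplane(i,uv,z=0):
    r=rays(i,uv)@rot(i['orientation']).T; e=np.array(i['eye'],float)
    return e+r*((z-e[2])/r[:,2])[:,None]
def cloud(i,D):
    v,u=np.mgrid[0:420,0:560]; r=rays(i,np.c_[u.ravel(),v.ravel()])*D.ravel()[:,None]
    return (np.array(i['eye'])+r@rot(i['orientation']).T).reshape(420,560,3)
E
python3 - <<'E'
from h import *
a=[]
for n in('scene','top'):
    i=manip.camera_info(n);print(n,i);p,d=manip.camera(n);np.savez(n,p=p,d=d);cv2.imwrite(f'pics/{n}0.png',p)
print(manip.read_state())
E
```

```text
scene {'fovy': 57.5765869520546, 'cx': 279.5871996395208, 'cy': 214.79428327998676, 'k1': -0.03599881098402537, 'eye': array([1247.51570345,   15.57011363,  702.81826731]), 'orientation': array([-2.26129714, -0.00611361,  1.58650837])}
top {'fovy': 45.937980904009294, 'cx': 274.2183324165042, 'cy': 218.55316934602405, 'k1': -0.012443388537683661, 'eye': array([ 380.65178637,  -10.90498424, 1289.15238455]), 'orientation': array([-3.05134391, -0.00602421, -1.56189508])}
{'clock': 0.1, 'joints': array([-1.32658727e+00,  3.00409735e-01,  1.52149110e+00,  3.57220018e-05,
        1.32071215e+00, -6.65844162e-02]), 'qd': array([-4.63716452e-04, -7.84049145e-04, -2.57259167e-03,  7.51342064e-04,
        1.60393428e-03,  1.53791687e-06]), 'effort': array([ 1.32343015e-03, -5.32643795e+01, -3.53281581e+01,  7.09410198e-02,
        2.34385132e-02, -6.11561882e-05]), 'eef_pos': array([ 168.16243456, -523.44978572,  229.9580452 ]), 'eef_rot': array([-3.14057688e+00, -1.02413104e-04,  3.10784567e-01]), 'wrist_force': array([-0.00597618, -0.11534765,  0.0711736 ]), 'moment': array([-0.02576214,  0.01809946,  0.00407406]), 'finger_force': 0.0, 'finger_gap': 93.77149468603216}
```

View pics/scene0.png

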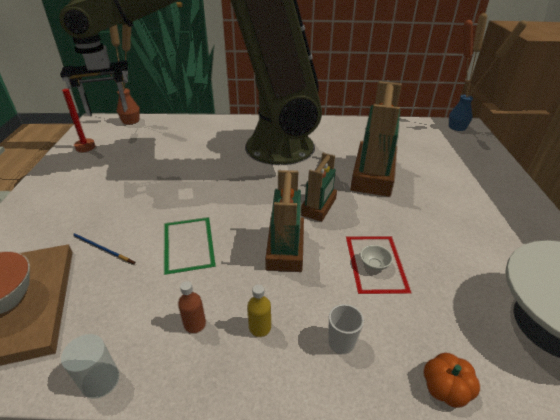

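View pics/top0.png

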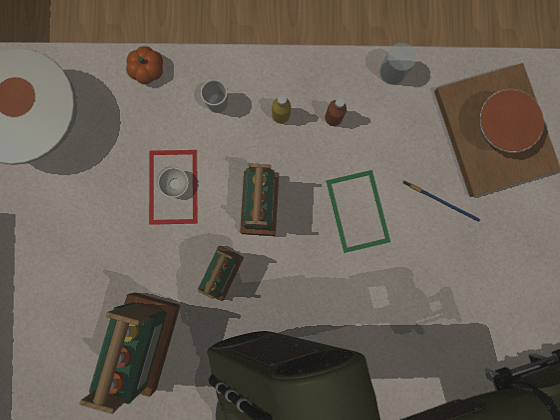

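Top view: candidates are a mid-size crate at (260,200), a small one at (220,272) and a large one at (135,350). The green outline is at (358,211) and the red one, with the bowl, at (173,187). I'll measure the sizes to choose between the crates.

```bash
python3 - <<'E'
from h import *
def rect(P):
    c,s,a=cv2.minAreaRect(P.astype(np.float32)); b=cv2.boxPoints((c,s,a)); 
    e=max([b[1]-b[0],b[2]-b[1]],key=np.linalg.norm); return np.round(c,1),np.round(s,1),round(np.degrees(np.arctan2(e[1],e[0]))%180,2)
for n in('scene','top'):
    z=np.load(n+'.npz');p,d=z['p'],z['d'];i=manip.camera_info(n)
    C=cloud(i,d);h=cv2.cvtColor(p,cv2.COLOR_BGR2HSV)
    g=cv2.inRange(h,(60,90,40),(90,255,255))
    g[C[...,2]>12]=0
    k,l,st,_=cv2.connectedComponentsWithStats(g)
    for j in range(1,k):
        if st[j,4]>250:
            v,u=np.where(l==j);P=onplane(i,np.c_[u,v],0);
            print(n,'green',st[j],rect(P[:,:2]))
    for nm,(x0,x1,y0,y1) in dict(mid=(360,580,-60,130),small=(250,400,40,200)).items():
        m=(C[...,0]>x0)&(C[...,0]<x1)&(C[...,1]>y0)&(C[...,1]<y1)&(d>0)
        print(n,nm,'zmax',C[m][:,2].max().round(1))
        for lo,hi in((4,60),(36,50)):
            mm=(m&(C[...,2]>lo)&(C[...,2]<hi)).astype(np.uint8)
            k,l,st,ce=cv2.connectedComponentsWithStats(mm)
            for j in range(1,k):
                if st[j,4]>60: print(lo,hi,st[j],rect(C[l==j][:,:2]),'medz',np.median(C[l==j][:,2]).round(1))
p=np.load('top.npz')['p'];cv2.imwrite('pics/c1.png',cv2.resize(p[130:310,180:420],None,fx=3,fy=3,interpolation=cv2.INTER_CUBIC))
p=np.load('scene.npz')['p'];cv2.imwrite('pics/c2.png',cv2.resize(p[150:280,150:350],None,fx=4,fy=4,interpolation=cv2.INTER_CUBIC))
E
```

```text
scene green [179  46  31  67 670] (array([-779. , -462.2]), array([1012. ,  157.9]), np.float32(13.2))
scene green [147  70  38  43 548] (array([-550.5, -569. ]), array([576.5, 161.2]), np.float32(15.19))
scene green [  0  76  16  50 436] (array([ -457.7, -1301.7]), array([670. ,  59.3]), np.float32(31.15))
scene green [165 218  50  56 482] (array([ 520.7, -233.2]), array([191.8, 121.3]), np.float32(13.87))
scene mid zmax 202.1
4 60 [301 198  23  24 397] (array([400.5, 100.4]), array([69.9, 33.1]), np.float32(64.1)) medz 33.9
4 60 [298 217   6  33 128] (array([519.2,  63.5]), array([ 10.9, 122.1]), np.float32(176.2)) medz 45.1
36 50 [303 200  21  11  78] (array([399.4,  98.3]), array([57.9, 26.1]), np.float32(68.92)) medz 42.6
36 50 [298 217   6  33 128] (array([519.2,  63.5]), array([ 10.9, 122.1]), np.float32(176.2)) medz 45.1
scene small zmax 156.3
4 60 [323 185  14  29 188] (array([356.5, 151.9]), array([11.3, 98.2]), np.float32(155.25)) medz 34.6
4 60 [301 198  11   9  61] (array([390.4,  76.9]), array([34.6, 20.4]), np.float32(32.41)) medz 43.7
top green [327 170  63  83 794] (array([ 520. , -235.8]), array([194.2, 122.2]), np.float32(13.83))
top mid zmax 203.3
4 60 [240 185  39  51 507] (array([517.9,  22.8]), array([ 95.6, 126.2]), np.float32(177.37)) medz 43.4
4 60 [216 246  28  26 179] (array([391.9, 100.9]), array([69.7, 44.1]), np.float32(65.51)) medz 33.0
36 50 [240 185  39  50 466] (array([518. ,  21.3]), array([ 90.1, 126.1]), np.float32(177.23)) medz 43.4
top small zmax 157.3
4 60 [216 256  28  45 245] (array([344.8,  93.8]), array([ 21.4, 122.8]), np.float32(157.49)) medz 32.9
```

View pics/c2.png

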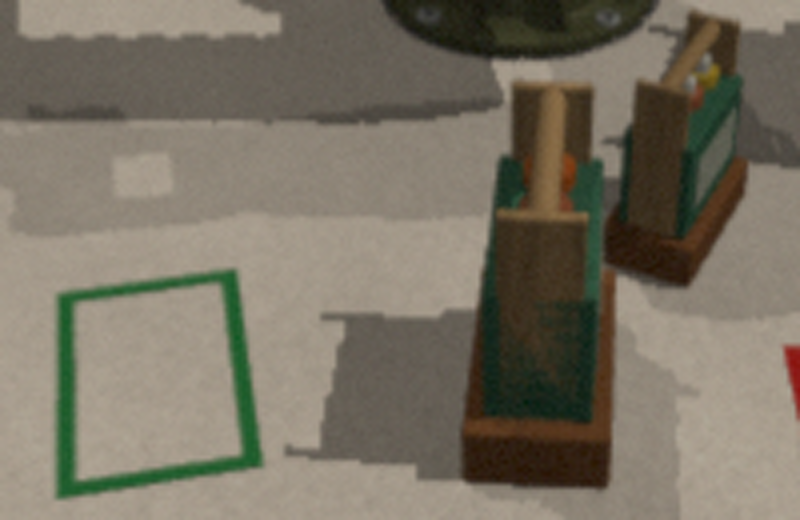

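View pics/c1.png

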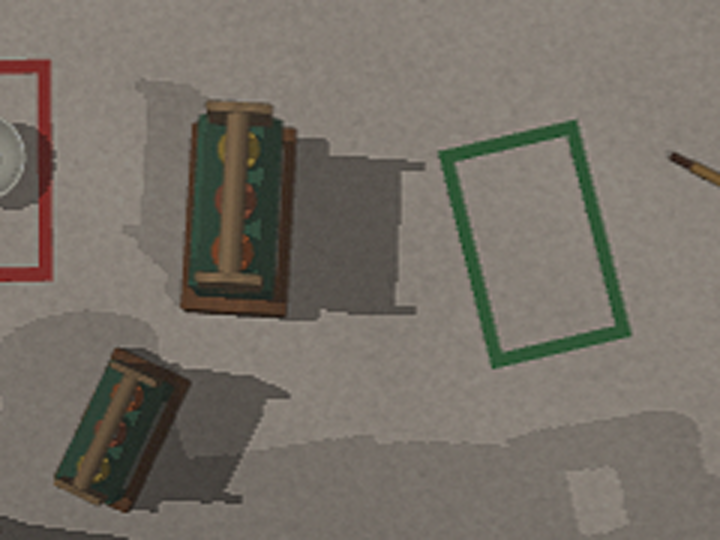

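Crate choice: the mid-size one at scene (285,225), top (260,200). Its plinth is about 90 mm wide and 45 mm high and it's 203 mm tall, while the small one is 157 mm tall. My worry is the gripper body hitting the carrier, because it overhangs the fingers. I'll check the real gripper shape next.

```bash
python3 - <<'E'
from h import *
z=np.load('scene.npz');p,d=z['p'],z['d'];i=manip.camera_info('scene')
w,wd=manip.camera('wrist'); print(manip.camera_info('wrist'))
s=cv2.resize(p[10:125,50:150],None,fx=4,fy=4,interpolation=cv2.INTER_CUBIC)
cv2.imwrite('pics/g.png',np.hstack([s,cv2.resize(w,(400,460))]))
st=manip.read_state();C=cloud(i,d)
T=np.array(st['eef_pos']);Rt=rot(st['eef_rot'])
L=(C-T)@Rt
m=(d>0)&(np.abs(L).max(-1)<220)&(C[...,2]>60)
for lo in range(-200,40,12):
    q=L[m&(L[...,2]>=lo)&(L[...,2]<lo+12)]
    if len(q)>4: print(lo,len(q),np.percentile(q[:,0],[2,98]).round(),np.percentile(q[:,1],[2,98]).round())
# crate corners
i2=manip.camera_info('scene'); print('scene bottom',onplane(i2,[[266.3,270.5],[302,271.2]],0).round(1))
t=manip.camera_info('top'); c=lambda u,v:(180+u/3,130+v/3)
print('top z45',onplane(t,[c(181,309),c(287,316),c(296,128)],45).round(1))
E
```

```text
{'fovy': 68.53845624677969, 'cx': 281.1645125532121, 'cy': 210.24067006554966, 'k1': -0.05921053577015263, 'eye': array([ 245.97700359, -498.05685309,  383.53847784]), 'orientation': array([ 2.85751249e+00,  9.19694139e-04, -1.26032693e+00])}
-200 132 [ 2. 35.] [-34.  31.]
-188 113 [ 0. 33.] [-33.  30.]
-176 161 [-6. 38.] [-36.  34.]
-164 131 [-21.  37.] [-42.  17.]
-152 85 [-5. 34.] [-42.  16.]
-140 108 [ 8. 28.] [-40.  15.]
-128 116 [-19.  25.] [-66.  16.]
-116 516 [-29.  36.] [-87.  85.]
-104 182 [ 1. 36.] [-84.  83.]
-92 286 [-26.  36.] [-78.  75.]
-80 70 [-22.  36.] [-82.  80.]
-68 37 [-6. 14.] [-61.  57.]
-56 45 [-8. 13.] [-60.  57.]
-44 46 [-5. 14.] [-60.  58.]
-32 41 [-2. 13.] [-61.  57.]
-20 42 [-4. 13.] [-61.  58.]
-8 32 [-5. 13.] [-61.  57.]
4 59 [-207.   12.] [-58. 149.]
16 40 [-201.   11.] [-54. 147.]
28 26 [-200. -188.] [131. 152.]
scene bottom [[612.3 -22.7   0. ]
 [612.8  64.9   0. ]]
top z45 [[456.   67.5  45. ]
 [451.  -21.4  45. ]
 [610.6 -27.7  45. ]]
```

View pics/g.png

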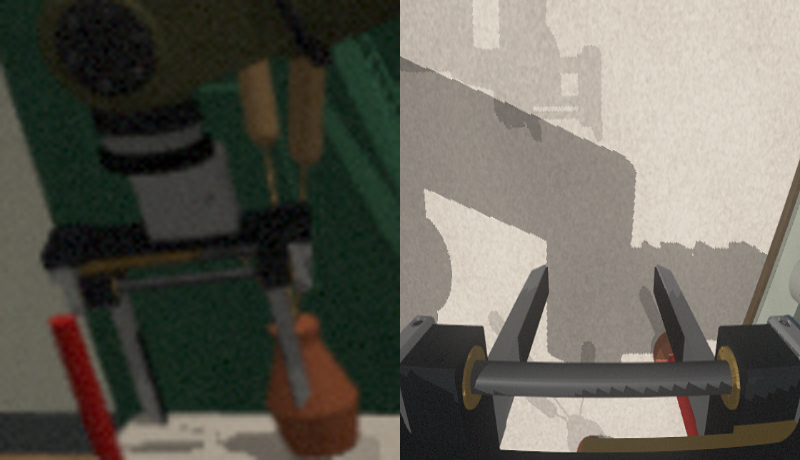

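The body starts about 72–80 mm above the TCP and sticks out past the fingers. I need finer slices of the gripper underside, the finger thickness and the carrier's real profile before I choose a push height.

```bash
python3 - <<'E'
from h import *
st=manip.read_state();T=np.array(st['eef_pos']);Rt=rot(st['eef_rot'])
D={'scene':np.load('scene.npz')['d']}
_,D['wrist']=manip.camera('wrist')
for n in D:
    i=manip.camera_info(n);d=D[n];L=(cloud(i,d)-T)@Rt
    m=(d>0)&(np.abs(L[...,0])<70)&(np.abs(L[...,1])<110)&(L[...,2]<30)&(L[...,2]>-125)
    print(n,m.sum())
    for lo in range(-112,28,4 if n=='scene' else 8):
        q=L[m&(L[...,2]>=lo)&(L[...,2]<lo+(4 if n=='scene' else 8))]
        for nm,s in (('mid',abs(q[:,1])<43),('fin',(abs(q[:,1])>43)&(abs(q[:,1])<63)),('out',abs(q[:,1])>63)):
            a=q[s]
            if len(a)>2: print(lo,nm,len(a),'x',a[:,0].min().round(),a[:,0].max().round(),'y',a[:,1].min().round(),a[:,1].max().round(),end=' | ')
        print()
# carrier profile from top & scene in crate frame
c=np.array([532,22.]);a=np.radians(-2.3);ux=np.array([np.cos(a),np.sin(a)]);uy=np.array([-ux[1],ux[0]])
for n in('top','scene'):
    d=np.load(n+'.npz')['d'];C=cloud(manip.camera_info(n),d);X=(C[...,:2]-c)@ux;Y=(C[...,:2]-c)@uy;Z=C[...,2]
    for lo in(50,80,110,130,138,142,146,150,155,165,175,185,195):
        hi=lo+8; m=(abs(X)<100)&(abs(Y)<60)&(Z>lo)&(Z<hi)
        if m.sum()>3: print(n,lo,m.sum(),'X',np.percentile(X[m],[1,99]).round(),'Y',np.percentile(Y[m],[1,99]).round())
E
```

```text
scene 1446
-112 mid 59 x -19.0 26.0 y -43.0 42.0 | -112 fin 33 x -22.0 34.0 y -62.0 61.0 | -112 out 32 x -21.0 37.0 y -89.0 88.0 | 
-108 mid 40 x -19.0 26.0 y -42.0 42.0 | -108 fin 26 x -17.0 31.0 y -61.0 63.0 | -108 out 30 x 28.0 37.0 y -88.0 87.0 | 
-104 mid 31 x 7.0 23.0 y -13.0 42.0 | -104 fin 10 x -20.0 24.0 y 45.0 62.0 | -104 out 17 x 28.0 37.0 y -87.0 85.0 | 
-100 mid 12 x 8.0 20.0 y -9.0 38.0 | -100 fin 19 x -2.0 34.0 y -61.0 62.0 | -100 out 26 x 13.0 36.0 y -86.0 84.0 | 
-96 fin 38 x -2.0 37.0 y -61.0 62.0 | -96 out 29 x 9.0 36.0 y -83.0 84.0 | 
-92 mid 52 x -27.0 31.0 y -41.0 43.0 | -92 fin 27 x -23.0 37.0 y -63.0 62.0 | -92 out 21 x 11.0 37.0 y -82.0 78.0 | 
-88 mid 79 x -24.0 32.0 y -42.0 43.0 | -88 fin 27 x -22.0 36.0 y -62.0 62.0 | -88 out 19 x 27.0 36.0 y -81.0 77.0 | 
-84 mid 22 x -28.0 30.0 y -40.0 36.0 | -84 fin 20 x -27.0 35.0 y -61.0 60.0 | -84 out 19 x 26.0 35.0 y -80.0 78.0 | 
-80 fin 19 x -25.0 35.0 y -62.0 62.0 | -80 out 26 x -21.0 36.0 y -82.0 80.0 | 
-76 fin 4 x 9.0 34.0 y -54.0 49.0 | -76 out 13 x 18.0 37.0 y -81.0 80.0 | 
-72 fin 8 x -5.0 14.0 y -57.0 57.0
[... 2316 characters left out ...]
 [-23.  14.]
top 165 16 X [-65.  64.] Y [-25.  22.]
top 175 19 X [-65.  64.] Y [-26.  22.]
top 185 90 X [-65.  64.] Y [-23.  20.]
top 195 419 X [-64.  70.] Y [-25.  21.]
scene 50 60 X [68. 72.] Y [-30.  32.]
scene 80 68 X [52. 73.] Y [-31.  35.]
scene 110 76 X [41. 73.] Y [-32.  34.]
scene 130 83 X [67. 73.] Y [-32.  33.]
scene 138 321 X [-63.  72.] Y [-32.  34.]
scene 142 398 X [-62.  72.] Y [-32.  34.]
scene 146 165 X [-60.  73.] Y [-30.  32.]
scene 150 137 X [-60.  73.] Y [-23.  25.]
scene 155 143 X [-60.  72.] Y [-23.  25.]
scene 165 101 X [-59.  72.] Y [-23.  25.]
scene 175 98 X [-60.  73.] Y [-23.  25.]
scene 185 113 X [-60.  73.] Y [-23.  25.]
scene 195 352 X [-64.  73.] Y [-22.  24.]
```

Findings: the carrier stands only 12 mm back from the plinth edge. The gripper body overhangs the fingers by more than 20 mm, down to 97 mm above the tips. A vertical tool would therefore meet the carrier first, so I want a slight lean: tips forward, body back. I'll check that the area is clear, then see how the arm behaves at its reach limit.

```bash
python3 - <<'E'
from h import *
z=np.load('scene.npz');p,d=z['p'],z['d'];C=cloud(manip.camera_info('scene'),d)
h=cv2.cvtColor(p,cv2.COLOR_BGR2HSV)
m=cv2.inRange(h,(0,150,60),(8,255,255))>0
m[:, 130:]=0;m[:80]=0;m[160:]=0
print('candle',np.percentile(C[m],[2,50,98],axis=0).round())
m=(C[...,1]<-250)&(C[...,2]>15)&(C[...,0]>-100)&(C[...,0]<700)&(d>0)
for y in range(-1000,-250,100):
  q=C[m&(C[...,1]>=y)&(C[...,1]<y+100)]
  if len(q): print(y,len(q),q.min(0).round(),q.max(0).round())
E
```

```text
candle [[-180. -726.    9.]
 [  27. -714.  116.]
 [  50. -607.  220.]]
-800 481 [ -15. -754.   15.] [  58. -700.  222.]
-700 178 [   1. -698.   15.] [ 689. -600.  346.]
-600 3528 [ 130. -600.   15.] [ 700. -500.  518.]
-500 2328 [ 109. -500.   15.] [ 700. -400.  522.]
-400 708 [ 141. -400.  448.] [ 201. -300.  518.]
-300 64 [ 136. -300.  497.] [ 176. -269.  514.]
```

>>> {"api": "step_arm", "payload": {
  "series": [0, 0, 40, 0, 0, 0, 0, 40, 0, 0, 0, 0, 40, 0, 0, 0, 0, 0, 0.15, 0, 0, 0, 0, 0.15, 0, 0, 0, 0, 0.15, 0, 0, 0, 0, 0.15, 0, 0, 0, 0, 0.15, 0, 0, 0, 0, 0.15, 0, 0, 0, 0, 0.15, 0, 0, 0, 0, 0.15, 0, 0, 0, 0, 0.15, 0, 0, 0, 0, 0.15, 0, 0, 0, 0, 0, 0]
}}

```text
clock: 1.95
eef_pos: [168.2, -523.6, 350.3]
eef_rot: [-3.142, -0.0, 1.81]
wrist_force: [-0.0, -0.1, 0.3]
finger_gap: 94.0
finger_force: 0.0
```

>>> {"api": "step_arm", "payload": {
  "series": [11, -44, 0, 0, 0, 11, -44, 0, 0, 0, 11, -44, 0, 0, 0, 11, -44, 0, 0, 0, 11, -44, 0, 0, 0, 11, -44, 0, 0, 0, 11, -44, 0, 0, 0, 0, 0, 0, 0, 0]
}}

```text
clock: 2.95
eef_pos: [225.9, -764.7, 325.2]
eef_rot: [3.14, 0.035, 1.808]
wrist_force: [-0.8, 0.3, 0.4]
finger_gap: 94.2
finger_force: 0.0
```

The lean does appear at the reach limit, and in the direction I want. I'll push a bit further, then come back to see whether it stays.

>>> {"api": "step_arm", "payload": {
  "series": [11, -44, 0, 0, 0, 11, -44, 0, 0, 0, 11, -44, 0, 0, 0, 0, 0, 0, 0, 0]
}}

```text
clock: 3.45
eef_pos: [230.7, -799.5, 287.4]
eef_rot: [3.136, 0.111, 1.809]
wrist_force: [-0.8, -0.5, 1.1]
finger_gap: 94.1
finger_force: 0.0
```

>>> {"api": "step_arm", "payload": {
  "series": [-11, 44, 0, 0, 0, -11, 44, 0, 0, 0, -11, 44, 0, 0, 0, 0, 0, 0, 0, 0]
}}

```text
clock: 3.95
eef_pos: [205.1, -695.9, 291.2]
eef_rot: [3.136, 0.11, 1.81]
wrist_force: [-0.8, -1.0, 0.7]
finger_gap: 93.9
finger_force: 0.0
```

The lean persists (0.11 rad). I need about 0.27, which puts the body edge behind the carrier face while the tip touches the plinth low down.

>>> {"api": "step_arm", "payload": {
  "series": [11, -44, 10, 0, 0, 11, -44, 10, 0, 0, 11, -44, 10, 0, 0, 11, -44, 10, 0, 0, 11, -44, 10, 0, 0, 11, -44, 10, 0, 0, 0, 0, 0, 0, 0]
}}

```text
clock: 4.82
eef_pos: [231.9, -822.0, 296.5]
eef_rot: [3.133, 0.209, 1.81]
wrist_force: [-0.5, 0.7, 0.0]
finger_gap: 94.1
finger_force: 0.0
```

>>> {"api": "step_arm", "payload": {
  "series": [11, -44, 0, 0, 0, 11, -44, 0, 0, 0, 11, -44, 0, 0, 0, 0, 0, 0, 0, 0]
}}

```text
clock: 5.32
eef_pos: [237.3, -854.4, 258.7]
eef_rot: [3.13, 0.282, 1.809]
wrist_force: [0.4, -0.1, 0.8]
finger_gap: 93.8
finger_force: 0.0
```

>>> {"api": "step_arm", "payload": {
  "series": [16, 35, 8, 0, 0, 16, 35, 8, 0, 0, 16, 35, 8, 0, 0, 16, 35, 8, 0, 0, 16, 35, 8, 0, 0, 16, 35, 8, 0, 0, 16, 35, 8, 0, 0, 16, 35, 8, 0, 0, 16, 35, 8, 0, 0, 16, 35, 8, 0, 0, 0, 0, 0, 0, 0]
}}

```text
clock: 6.7
eef_pos: [397.5, -508.1, 342.8]
eef_rot: [3.127, 0.289, 1.81]
wrist_force: [0.6, -1.6, 0.3]
finger_gap: 93.8
finger_force: 0.0
```

>>> {"api": "step_arm", "payload": {
  "series": [10, 46, 0, -0.02, 0, 10, 46, 0, -0.02, 0, 10, 46, 0, -0.02, 0, 10, 46, 0, -0.02, 0, 10, 46, 0, -0.02, 0, 10, 46, 0, -0.02, 0, 10, 46, 0, -0.02, 0, 10, 46, 0, -0.02, 0, 10, 46, 0, -0.02, 0, 10, 46, 0, -0.02, 0, 10, 46, 0, -0.02, 0, 10, 46, 0, -0.02, 0, 10, 46, 0, -0.02, 0, 10, 46, 0, -0.02, 0, 0, 0, 0, 0, 0, 0, 0, 0, 0, 0]
}}

```text
clock: 8.7
eef_pos: [536.4, 134.4, 338.7]
eef_rot: [3.128, 0.281, 1.528]
wrist_force: [-0.3, 0.0, 0.2]
finger_gap: 93.5
finger_force: 0.0
```

>>> {"api": "step_arm", "payload": {
  "series": [0, -2, -40, 0, 0, 0, -2, -40, 0, 0, 0, -2, -40, 0, 0, 0, -2, -40, 0, 0, 0, -2, -40, 0, 0, 0, -2, -40, 0, 0, 0, -2, -30, 0, 0, 0, 0, -15, 0, 0, 0, 0, -10, 0, 0, 0, 0, -8, 0, 0, 0, 0, 0, 0, 0]
}}

```text
clock: 10.07
eef_pos: [535.8, 121.1, 34.7]
eef_rot: [3.13, 0.281, 1.529]
wrist_force: [0.3, -1.1, -0.3]
finger_gap: 93.9
finger_force: 0.0
```

```bash
python3 - <<'E'
from h import *
a,_=manip.camera('scene');b,_=manip.camera('top')
cv2.imwrite('pics/s1.png',np.hstack([cv2.resize(a[120:300,200:400],(400,360)),cv2.resize(b[130:310,160:360],(400,360))]))
print(manip.read_state()['eef_pos'])
E
```

```text
[536.00229387 121.18268908  35.17815529]
```

View pics/s1.png

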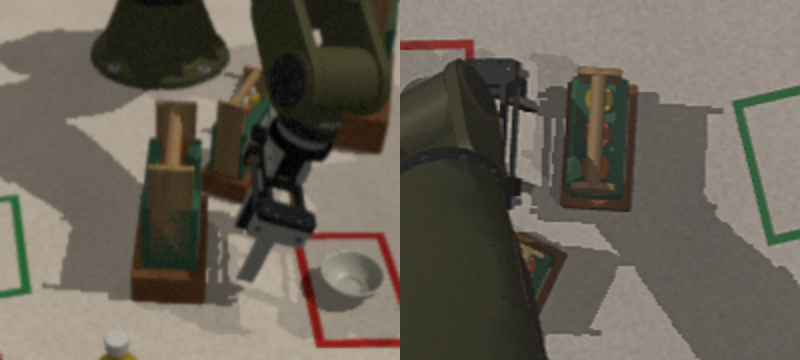

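The tool leans back behind the fingers. The tips are beside the crate's +y face (left panel, near (245,275)), the bowl is clear, and the small crate is untouched. Next I'll make contact.

>>> {"api": "step_arm", "payload": {
  "series": [0, -7, 0, 0, 0, 0, -7, 0, 0, 0, 0, -7, 0, 0, 0, 0, -7, 0, 0, 0, 0, -4, 0, 0, 0, 0, -3, 0, 0, 0, 0, -3, 0, 0, 0, 0, -3, 0, 0, 0, 0, -3, 0, 0, 0]
}}

```text
clock: 11.3
eef_pos: [535.8, 78.3, 34.6]
eef_rot: [3.129, 0.279, 1.529]
wrist_force: [-0.4, 11.2, 0.1]
finger_gap: 93.6
finger_force: 5.3
```

>>> {"api": "step_arm", "payload": {
  "series": [-1.2, -6.3, 0, 0.007, 0, -1.2, -6.3, 0, 0.007, 0, -1.2, -6.3, 0, 0.007, 0, -1.2, -6.3, 0, 0.007, 0, -1.2, -6.3, 0, 0.007, 0, -1.2, -6.3, 0, 0.007, 0, -1.2, -6.3, 0, 0.007, 0, -1.2, -6.3, 0, 0.007, 0, -1.2, -6.3, 0, 0.007, 0, -1.2, -6.3, 0, 0.007, 0, -1.2, -6.3, 0, 0.007, 0, -1.2, -6.3, 0, 0.007, 0, -1.2, -6.3, 0, 0.007, 0, -1.2, -6.3, 0, 0.007, 0, -1.2, -6.3, 0, 0.007, 0, -1.2, -6.3, 0, 0.007, 0, -1.2, -6.3, 0, 0.007, 0, -1.2, -6.3, 0, 0.007, 0, -1.2, -6.3, 0, 0.007, 0, -1.2, -6.3, 0, 0.007, 0]
}}

```text
clock: 13.8
eef_pos: [512.0, -48.0, 34.6]
eef_rot: [3.129, 0.28, 1.67]
wrist_force: [1.2, 10.1, 1.0]
finger_gap: 94.1
finger_force: 5.0
```

```bash
cat > cr.py <<'E'
from h import *
# crate pose: plinth-top rim + front face from depth in both views
def meas(c0,save=None):
    out=[];rim=[]
    for n in('top','scene'):
        p,d=manip.camera(n);i=manip.camera_info(n);C=cloud(i,d)
        h=cv2.cvtColor(p,cv2.COLOR_BGR2HSV)
        br=((h[...,0]<14)|(h[...,0]>174))&(h[...,1]>90)&(C[...,2]>4)&(C[...,2]<52)&(d>0)&(np.hypot(C[...,0]-c0[0],C[...,1]-c0[1])<105)
        q=C[br];rim.append(q)
        if n=='top': T=q
        else: S=q
        if save: cv2.imwrite(f'pics/{save}_{n}.png',p)
        r=cv2.minAreaRect(q[:,:2].astype(np.float32));b=cv2.boxPoints(r)
        e=max([b[1]-b[0],b[2]-b[1]],key=np.linalg.norm)
        a=np.degrees(np.arctan2(e[1],e[0]));a=(a+90)%180-90
        print(n,len(q),np.round(r[0],1),np.round(r[1],1),'yaw',round(float(a),2),'z',np.percentile(q[:,2],[5,95]).round(1))
        print('  corners',b.round(0).tolist())
E
python3 - <<'E'
from cr import *
meas((520,-108),'m1');print(manip.read_state()['wrist_force'])
a=cv2.imread('pics/m1_scene.png');b=cv2.imread('pics/m1_top.png')
cv2.imwrite('pics/s2.png',np.hstack([cv2.resize(a[120:300,140:340],(400,360)),cv2.resize(b[130:310,220:420],(400,360))]))
E
```

```text
top 354 [ 519.6 -108.3] [159.2  86.8] yaw 5.93 z [38.1 47.6]
  corners [[436.0, -73.0], [445.0, -160.0], [603.0, -143.0], [594.0, -57.0]]
scene 415 [ 527.5 -107.8] [151.7  89.2] yaw 6.67 z [ 8.5 46.4]
  corners [[447.0, -72.0], [457.0, -161.0], [608.0, -143.0], [598.0, -55.0]]
[ 1.40030678  4.41226095 -0.36834226]
```

View pics/s2.png

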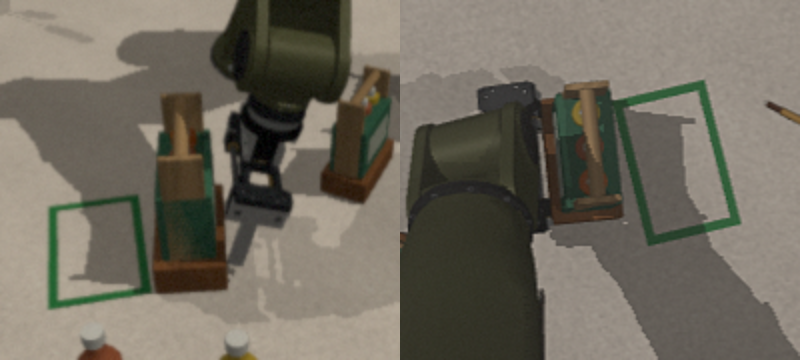

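The crate is following the fingers: centre about (521,-108), yaw about 6°, flat. It is just short of the green outline (left panel, outline at (100,250)). Continuing.

>>> {"api": "step_arm", "payload": {
  "series": [-0.5, -6.3, 0, 0.0075, 0, -0.5, -6.3, 0, 0.0075, 0, -0.5, -6.3, 0, 0.0075, 0, -0.5, -6.3, 0, 0.0075, 0, -0.5, -6.3, 0, 0.0075, 0, -0.5, -6.3, 0, 0.0075, 0, -0.5, -6.3, 0, 0.0075, 0, -0.5, -6.3, 0, 0.0075, 0, -0.5, -6.3, 0, 0.0075, 0, -0.5, -6.3, 0, 0.0075, 0, -0.5, -6.3, 0, 0.0075, 0, -0.5, -6.3, 0, 0.0075, 0, -0.5, -6.3, 0, 0.0075, 0, -0.5, -6.3, 0, 0.0075, 0, -0.5, -6.3, 0, 0.0075, 0, -0.5, -6.3, 0, 0.0075, 0, -0.5, -6.3, 0, 0.0075, 0, -0.5, -6.3, 0, 0.0075, 0]
}}

```text
clock: 16.15
eef_pos: [502.8, -161.4, 34.5]
eef_rot: [3.13, 0.28, 1.805]
wrist_force: [0.3, 12.3, 1.7]
finger_gap: 93.9
finger_force: 5.7
```

```bash
python3 - <<'E'
from cr import *
meas((521,-222),'m2')
E
```

```text
top 175 [ 502.2 -201.7] [173.8  76. ] yaw 36.38 z [39.7 47.8]
  corners [[410.0, -223.0], [455.0, -284.0], [595.0, -181.0], [550.0, -120.0]]
scene 420 [ 523.8 -217.6] [156.2  87.2] yaw 13.36 z [ 8.3 46.1]
  corners [[438.0, -193.0], [458.0, -278.0], [610.0, -242.0], [590.0, -157.0]]
```

>>> {"api": "step_arm", "payload": {
  "series": [0, -4.5, 0, 0.003, 0, 0, -4.5, 0, 0.003, 0, 0, -4.5, 0, 0, 0, 0, 0, 0, 0, 0, -3, 12, 0, 0, 0, -5, 20, 0, 0, 0, -5, 20, 0, 0, 0, 0, 0, 40, 0, 0, 0, 0, 50, 0, 0, 0, 0, 60, 0, 0, 0, 20, 60, 0, 0, 0, 40, 40, 0, 0, 0, 60, 0, 0, 0, 0, 60, 0, 0, 0, 0, 60, 0, 0, 0, -20, 40, 0, 0, 0, -40, 0, 0, 0, 0, -50, 0, 0, 0, 0, 0, 0, 0, 0, 0]
}}

```text
clock: 18.62
eef_pos: [377.6, 156.3, 284.3]
eef_rot: [3.129, 0.281, 1.811]
wrist_force: [0.5, -0.8, -0.7]
finger_gap: 94.0
finger_force: 0.0
```

```bash
python3 - <<'E'
from cr import *
meas((521,-234),'m3')
a=cv2.imread('pics/m3_scene.png');b=cv2.imread('pics/m3_top.png')
cv2.imwrite('pics/s3.png',np.hstack([cv2.resize(a[150:360,140:410],(400,310)),cv2.resize(b[70:280,160:420],(400,323))[:310]]))
for n,f in(('top','pics/m3_top.png'),('scene','pics/m3_scene.png')):
    i=manip.camera_info(n);h=cv2.cvtColor(cv2.imread(f),cv2.COLOR_BGR2HSV)
    g=cv2.inRange(h,(60,90,30),(90,255,255))
    v,u=np.where(g);P=onplane(i,np.c_[u,v],0)
    c=np.array([520.3,-234.5]);a=.2418;ux=np.array([np.cos(a),np.sin(a)]);uy=np.array([-ux[1],ux[0]])
    Q=np.c_[(P[:,:2]-c)@ux,(P[:,:2]-c)@uy]
    z=np.load(n+'.npz');
    print(n,'same-position objects diff',[int(np.abs(cv2.imread(f)[60:130,x0:x1].astype(int)-z['p'][60:130,x0:x1]).max()) for x0,x1 in((195,235),(270,295),(322,350))] if n=='top' else '')
E
```

```text
top 506 [ 519.2 -233.1] [158.7  88.3] yaw 14.47 z [14.2 47.2]
  corners [[431.0, -210.0], [453.0, -296.0], [607.0, -256.0], [585.0, -170.0]]
scene 447 [ 525.4 -230.5] [154.1  88.1] yaw 13.96 z [ 6.9 46.4]
  corners [[440.0, -206.0], [461.0, -292.0], [611.0, -255.0], [590.0, -169.0]]
top same-position objects diff [11, 11, 11]
scene same-position objects diff
```

View pics/s3.png

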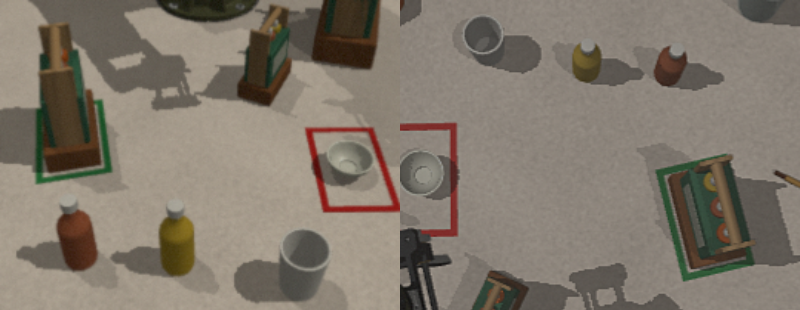

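The crate stands inside the green outline, flat, centred to about 3 mm against an 18 mm margin. Bottles and cup are unchanged, the bowl is still in the red outline, and the arm is clear.

```bash
python3 -c "
from cell import manip
print(manip.sign_off())"
```

```text
the job is handed in; nothing more can be done
None
```

The glaze crate is flat inside the green outline, centred to about 3 mm by the cameras, with the bowl, bottles and cup left alone. I handed the job in at about 19 s; sign-off gave no verdict. I leaned the tool about 0.28 rad by driving it past its reach limit, because a vertical tool's body would have hit the carrier.

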